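Post the served visitor's green tablet in the pantry's returns box

ROBOT

A 6-joint arm with a two-finger parallel gripper is mounted at the origin on the work surface. World frame = base frame: x ahead of the robot, y to its left, z up, the work surface at z = 0. Lengths are in m, angles in degrees, forces in N, time in s.
With the tool pointing down it reaches from about 0.3 to 0.85 m from the base axis. Payload 5.4 kg.
Tool frame: the origin (TCP) lies midway between the tips of the shut fingers; the grasp point (between the pads) lies arm.grasp_offset behind it (arm.grasp_offset is the distance from the TCP to the grasp point, in m); z points along the fingers, x is the direction in which the jaws open and shut, and the axes are right-handed (so a half turn about z gives the same grasp; the last joint's range is limited). The gripper opens to 85 mm and grips with 20 to 120 N. Pads are 22 mm wide; open, the fingers measure 114 mm over their backs; the gripper's body (76 mm by 85 mm) begins 54 mm behind the grasp point. The pads swing forward as they close: fully open they stand 13 mm farther back than shut.
Start: joints at [52.133, 9.076, 91.501, -0, 79.423, -12.038], TCP at [0.251, 0.518, 0.231] pointing down, gripper open.
Joint ranges: [-166.64, 166.64], [-54.1, 131.32], [10.49, 154.53], [-73.88, 253.88], [9.74, 151.15], [-171.62, 171.62]. Speed limits (degrees/s): [147.25, 147.25, 180, 180, 180, 180].

INTERFACE

Orientations are given as [roll, pitch, yaw] about the fixed x, y, z axes, in that order (R = Rz(yaw) Ry(pitch) Rx(roll)).
In Python, from plant import arm gives the robot as it stands.
- The arm moves only by the shell command python3 -m jog 'ROWS' [FORCE]. ROWS is JSON, a list of rows, each a list of 3 entries, a list of its own where there are three numbers: the shift along the tool's x, y, z in units of 40 mm (1.0 is 40 mm), then the turn about the tool's z in units of 5 degrees (1.0 is 5 degrees), then the gripper command: -1 is fully open, 1 is shut, values between are in proportion. In form: [[[x, y, z], yaw, grip], ...]. A call has 1 to 5 rows; each row is the pose to reach, as a shift and turn from the pose commanded when the call began, along the tool's axes at that moment; what a row does not reach only later rows make up. A row lasts 1/12 s, in which the tool goes at most 41.7 mm and 7.16 degrees, less where a joint would pass 70% of its speed; a pose out of reach is approached as far as the arm can. A call with a gripper value outside its range is refused whole. The fingers move at their own pace and stop on an object; FORCE is the grip in N (left out, the last holds). Time passes only in rows, so rows that repeat a pose let the fingers close. It gives the time, the measured TCP pose, the force and the opening at its end, in the units of the state.
- arm.state(): the state, without advancing time (a new reading comes with each control period).
- arm.snapshot(name): name is "side" or "top"; returns (picture, depth): 384x512x3 uint8, red, green, blue; 384x512 float32, m along the optical axis (not along the pixel's ray), 0 where there is no reading.
- arm.camera_model(name): a dict with "intrinsics" (3x3 intrinsics, pixels), "rvec" (rotation vector, rad) and "tvec" (3), from world to camera coordinates, as OpenCV has them. Camera axes: x right, y down, z forward; pixel columns grow to the right and rows downward; lengths in m; the calibration is good to about 2 mm. A picture is of the moment at which its call begins. camera_model takes no time and is no camera call.
- arm.close_job(): hands the job in, once; it reports no verdict.
The state is a dict: "clock": time; "joints": joint angles; "qvel": joint speeds; "joint_torque": joint torques, N m; "ee_pos": TCP position; "tcp_rot": TCP orientation; "wrist_force": force on the tool from outside, world axes, zero at the start; "ft_torque": the same for the moment, N m; "width": opening from 0.0 (shut) to 1.0 (fully open).
Only numpy, scipy, OpenCV 4.12 (cv2) and the standard library are available. Lean on these libraries where they do the work, as an engineer would, in place of code of your own. Each camera call takes 0.05 s, during which the arm holds its last target. There are 200 camera calls.

TASK

At the food pantry the visitor with the green queue tablet has been served. Take the green tablet out of the wooden rack, push its lower edge down into the slot on top of the clear returns box while still holding it (do not just drop it in from above), then let it go down so that it lies wholly inside the box. Leave the blue and yellow tablets standing in the rack as they are.

Things in the scene. Friction and masses are not known exactly. Their poses are not given: they have to be found in the camera images.
- green_mid (a point): Centre of the green plastic tablet, a loose plate 10 mm thick (its x axis), 60 wide (y), 100 tall (z, up), about 70 g. It stands on a short edge in a groove of a fixed wooden rack, 28 mm high: its lowest 20 mm is in the groove (1.5 mm play a face), the top 80 mm is free, its top edge 108 mm over the table. Pinch it across its thickness from above and pull straight up.
- slot (a point): Centre of the slot's mouth, atop the white funnel lip, 170 mm over the table; x across the slot, y along it, z up. The mouth, 44 x 102 mm, narrows over 20 mm of depth to the slot, 22 x 80 mm, in a 6 mm black lid, top at 150 mm. The fixed box (clear walls, 150 mm in x, 190 in y) is centred under it, its inner floor 165 mm below the mouth: the tablet falls wholly inside when let go in the slot.
- blue_mid (a point): Centre of the blue tablet, same size and axes as the green one, to be left alone in its groove. The three tablets stand in one row along their widths, in any order, 80 mm apart centre to centre, broad faces free; the rack is 64 mm by 270 mm, its groove floors 8 mm over the table.
- yellow_mid (a point): Centre of the yellow tablet, same size and axes as the green one, standing in another groove of the same rack; to be left alone.
Things that resemble listed ones, but are neither listed nor needed, are in the scene too. Of the things like the part that bears green_mid, leave any that is pink; of the rest the smaller one is meant.

How it is judged:
By the outcome, as a careful person would: the job done as asked, in the order asked, and still so for the second after the job is handed in, with the robot touching nothing.
It also fails if it takes over 42 s, if anything falls off the work surface, if the arm or the gripper's body presses on something with over 40 N, if the wrist force passes 120 N, or if a joint passes its speed limit or range.

## Working session

There is one attempt and no reset: what is moved stays moved. The work goes in short steps, Python scripts to look and compute and a shell command to move; the robot and the scene stay as the last step left them, time stands still between calls to the robot, and variables do not carry over. Pictures are saved under pics/ and viewed, about 8 in all and at most 12, crops included, and the job is handed in when it is done.

```bash
mkdir -p pics; ls; python3 - <<'E'
from plant import arm
import cv2,numpy as np
print(arm.grasp_offset, arm.state())
ims=[]
for n in("top","side"):
    p,d=arm.snapshot(n); np.savez(f"{n}0.npz",p=p,d=d)
    m=arm.camera_model(n); print(n,m)
    cv2.imwrite(f"pics/{n}0.png",p[:,:,::-1])
E
```

```text
pics
0.0187 {'clock': 0.0, 'joints': array([ 5.21327592e+01,  9.11382231e+00,  9.15727566e+01, -2.53061948e-03,
        7.94226688e+01, -1.20361123e+01]), 'qvel': array([ 0.0496957 , -0.05682229, -0.08002491, -0.04056745, -0.1208825 ,
        0.03370895]), 'joint_torque': array([-5.60461904e-04, -3.96019363e+01, -3.31423652e+01, -3.99180117e-04,
        8.62681976e-03,  3.65033554e-05]), 'ee_pos': array([0.2501748 , 0.51705113, 0.23030031]), 'tcp_rot': array([-1.79979651e+02,  1.07364682e-01,  6.41693575e+01]), 'wrist_force': array([ 0.73323645, -0.34813088,  0.51918249]), 'ft_torque': array([-0.02226172, -0.03378184,  0.01977303]), 'width': 1.0037982459323438}
top {'intrinsics': array([[383.58032014,   0.        , 249.87610683],
       [  0.        , 383.58032014, 196.09889967],
       [  0.        ,   0.        ,   1.        ]]), 'rvec': array([ 2.11975903, -2.18454168,  0.1526369 ]), 'tvec': array([0.00850278, 0.491896  , 0.92717718])}
side {'intrinsics': array([[447.67170445,   0.        , 253.96178588],
       [  0.        , 447.67170445, 195.29322873],
       [  0.        ,   0.        ,   1.        ]]), 'rvec': array([ 2.07739605, -0.37624917,  0.25068099]), 'tvec': array([-0.48383385,  0.1888749 ,  0.85831917])}
```

View pics/top0.png

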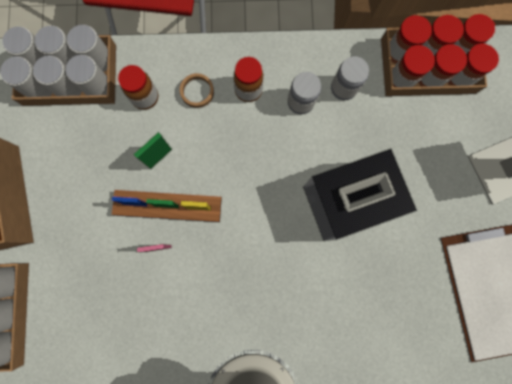

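View pics/side0.png

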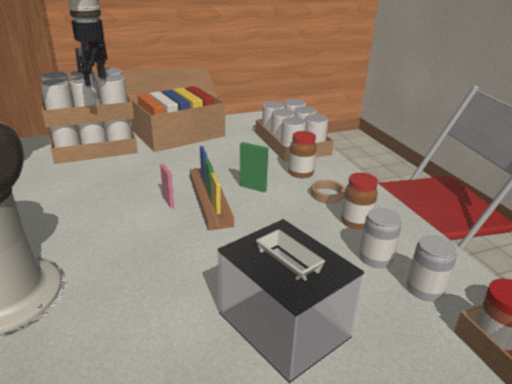

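The top view shows the rack at about (166,205), with blue (128,201), green (161,203) and yellow (195,204) along it. The box lip is at about (366,192). The loose larger green tablet (153,150) and the pink one (153,247) are decoys. The side view agrees.

```bash
cat > h.py <<'E'
import cv2,numpy as np
from plant import arm
def cam(n):
    m=arm.camera_model(n); R=cv2.Rodrigues(m["rvec"])[0]; return m["intrinsics"],R,m["tvec"]
def ray(n,uv,z):
    K,R,t=cam(n); uv=np.atleast_2d(np.float64(uv)); c=-R.T@t
    d=np.c_[uv,np.ones(len(uv))]@np.linalg.inv(K).T@R
    return c+d*((z-c[2])/d[:,2])[:,None]
def cloud(n,d,mask):
    K,R,t=cam(n); v,u=np.nonzero(mask&(d>0)); z=d[v,u]
    P=(np.c_[u,v,np.ones(len(u))]@np.linalg.inv(K).T)*z[:,None]
    return (P-t)@R
def hsvmask(p,lo,hi): return cv2.inRange(cv2.cvtColor(p,cv2.COLOR_RGB2HSV),lo,hi)>0
COL=dict(blue=((105,120,50),(125,255,255)),green=((50,100,30),(85,255,255)),yellow=((22,140,120),(34,255,255)))
E
python3 - <<'E'
from h import *
for n,box in(("top",(180,225,100,230)),("side",(140,215,190,235))):
    f=np.load(n+"0.npz");p,d=f["p"],f["d"]
    r=np.zeros(d.shape,bool); r[box[0]:box[1],box[2]:box[3]]=1
    for c,(lo,hi) in COL.items():
        m=hsvmask(p,lo,hi)&r
        P=cloud(n,d,m); T=P[np.abs(P[:,2]-.108)<.006]
        print(n,c,m.sum(),"zmax",np.percentile(P[:,2],[5,50,95]).round(3),"top pts",len(T), T.mean(0).round(4) if len(T) else "", "med",np.median(P,0).round(4))
        if n=="top" and len(T)>5: print(cv2.minAreaRect(T[:,:2].astype(np.float32)*1000))
    P=None
f=np.load("top0.npz");p,d=f["p"],f["d"]
a=np.ones(d.shape,bool); a[:140]=0;a[250:]=0;a[:,:300]=0;a[:,430:]=0
for nm,lo,hi in(("lip",.163,.178),("lid",.142,.158)):
    K,R,t=cam("top"); v,u=np.nonzero(a&(d>0)); P=cloud("top",d,a); k=(P[:,2]>lo)&(P[:,2]<hi)
    print(nm,k.sum(),P[k,2].mean(),cv2.minAreaRect(P[k,:2].astype(np.float32)*1000))
# lip by colour on plane
g=cv2.cvtColor(p,cv2.COLOR_RGB2GRAY); m=(g>110)&a
m[:160]=0;m[220:]=0;m[:,:335]=0;m[:,398:]=0
n_,L,S,C=cv2.connectedComponentsWithStats(m.astype(np.uint8)); i=1+np.argmax(S[1:,4]); v,u=np.nonzero(L==i)
Q=ray("top",np.c_[u,v],.17); print("lipcol",S[i],cv2.minAreaRect(Q[:,:2].astype(np.float32)*1000))
E
```

```text
top blue 152 zmax [0.07  0.108 0.111] top pts 105 [0.4817 0.282  0.1087] med [0.4803 0.2774 0.1079]
((482.0614929199219, 283.7785949707031), (56.70966339111328, 9.028829574584961), 84.41853332519531)
top green 157 zmax [0.065 0.108 0.111] top pts 105 [0.4742 0.2034 0.1088] med [0.4721 0.1995 0.1077]
((474.3494873046875, 204.84388732910156), (59.353736877441406, 9.137372016906738), 85.80020904541016)
top yellow 135 zmax [0.029 0.109 0.112] top pts 110 [0.4673 0.1244 0.1092] med [0.4677 0.1232 0.1086]
((467.3783874511719, 124.57161712646484), (58.289546966552734, 9.864473342895508), 84.51891326904297)
side blue 30 zmax [0.101 0.108 0.11 ] top pts 27 [0.4791 0.2719 0.1078] med [0.4794 0.2678 0.1082]
side green 27 zmax [0.102 0.109 0.11 ] top pts 25 [0.4717 0.1916 0.1081] med [0.4716 0.1837 0.109 ]
side yellow 155 zmax [0.031 0.081 0.109] top pts 45 [0.4648 0.1165 0.108 ] med [0.4638 0.095  0.0811]
lip 535 0.16903683190173496 ((474.8213806152344, -256.2948913574219), (51.94002914428711, 110.40586853027344), 17.809345245361328)
lid 4844 0.15104127959215027 ((474.8829345703125, -255.92108154296875), (150.29412841796875, 191.17466735839844), 17.97479248046875)
lipcol [340 174  55  37 479] ((475.37786865234375, -257.534912109375), (51.04637145996094, 109.56087493896484), 17.9107608795166)
```

```bash
cat >> h.py <<'E'
G=np.array([.4743,.2043]); GY=-5.3; S=np.array([.475,-.2567]); SY=17.9
def go(xyz,yaw):
    s=arm.state(); from scipy.spatial.transform import Rotation as Ro
    R=Ro.from_euler("xyz",s["tcp_rot"],degrees=True).as_matrix()
    d=R.T@(np.r_[xyz]-s["ee_pos"]); a=(s["tcp_rot"][2]-yaw+180)%360-180
    print("clock",round(s["clock"],2),"pos",s["ee_pos"].round(4),"rot",s["tcp_rot"].round(2),"rows:",(d/.04).round(3),round(a/5,3),"w",round(s["width"],3),"F",s["wrist_force"].round(1))
E
python3 -m jog '[[[0,0,-1.5],0,-1],[[0,0,-1.5],0,-1],[[0,0,-1.5],4,-1],[[-2,3.8,-1.5],7,-1],[[-2,3.8,-1.5],7,-1]]' 40
python3 -c "
from h import *; go([*G,.17],GY)"
```

```text
clock: 0.52
ee_pos: [0.2994, 0.4505, 0.2912]
tcp_rot: [-180.0, -0.0, 42.6]
wrist_force: [2.0, -0.1, -0.2]
width: 0.998
clock 0.52 pos [0.2994 0.4505 0.2912] rot [-180.     -0.     42.58] rows: [-0.946  7.492  3.029] 9.576 w 0.998 F [ 2.  -0.1 -0.2]
```

```bash

python3 -m jog '[[[-0.9,7.5,0],9.5,-1],[[-0.9,7.5,0],9.5,-1],[[-0.9,7.5,0],9.5,-1],[[-0.9,7.5,0],9.5,-1],[[-0.9,7.5,0],9.5,-1]]'
python3 -c "
from h import *; go([*G,.17],GY)"
```

```text
clock: 0.93
ee_pos: [0.4225, 0.2797, 0.291]
tcp_rot: [180.0, 0.0, 6.5]
wrist_force: [0.7, 0.9, 0.4]
width: 1.006
clock 0.93 pos [0.4225 0.2797 0.291 ] rot [1.80e+02 3.00e-02 6.53e+00] rows: [1.074 2.021 3.023] 2.367 w 1.006 F [0.7 0.9 0.4]
```

```bash

python3 -m jog '[[[1.07,2.02,1.5],2.37,-1],[[1.07,2.02,1.5],2.37,-1],[[1.07,2.02,3],2.37,-1],[[1.07,2.02,3],2.37,-1],[[1.07,2.02,3],2.37,-1]]'
python3 - <<'E'
from h import *; go([*G,.067],GY)
for n in("top","side"):
    p,d=arm.snapshot(n); cv2.imwrite(f"pics/{n}1.png",cv2.resize(p[120:260,80:280] if n=="top" else p[60:260,130:330],None,fx=3,fy=3)[:,:,::-1])
E
```

```text
clock: 1.35
ee_pos: [0.4697, 0.2037, 0.1634]
tcp_rot: [179.8, 0.8, -5.1]
wrist_force: [-1.0, 0.2, -0.8]
width: 0.997
clock 1.35 pos [0.4697 0.2037 0.1634] rot [179.75   0.79  -5.14] rows: [ 0.145 -0.035  2.408] 0.032 w 0.997 F [-1.   0.2 -0.8]
```

View pics/side1.png

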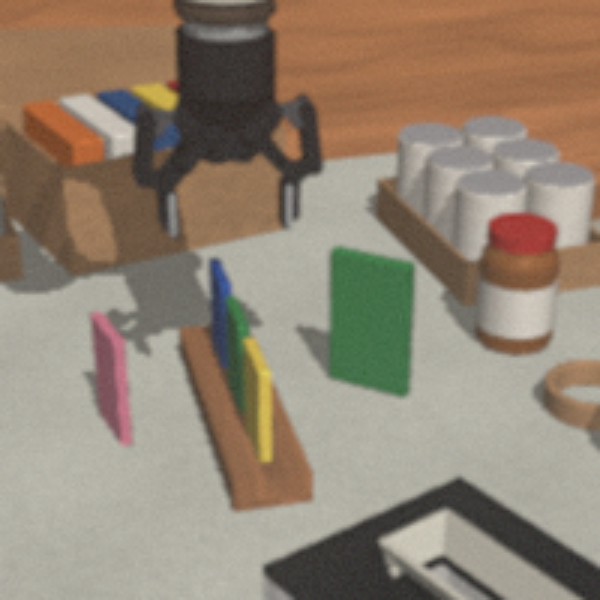

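The open gripper hangs over the green tablet: the pads are at (170,215) and (290,205) in the crop, either side of the row, and clear of the tablets.

```bash
python3 -c "
from h import *; go([*G,.067],GY)"
python3 -m jog '[[[0,0,0.8],0,-1],[[0,0,0.8],0,-1],[[0,0,0.8],0,-1]]'
python3 -c "
from h import *; go([*G,.067],GY)"
```

```text
clock 1.45 pos [0.4731 0.2063 0.1705] rot [179.96   0.19  -5.01] rows: [0.042 0.046 2.587] 0.057 w 1.003 F [ 0.1 -0.1  1. ]
clock: 1.7
ee_pos: [0.474, 0.2073, 0.1406]
tcp_rot: [-180.0, -0.0, -4.9]
wrist_force: [0.6, 0.2, 0.8]
width: 1.004
clock 1.7 pos [0.474  0.2073 0.1406] rot [-179.99   -0.     -4.9 ] rows: [0.015 0.075 1.839] 0.08 w 1.004 F [0.6 0.2 0.8]
```

```bash

python3 -m jog '[[[0.01,0.07,0.6],0.08,-1],[[0.01,0.07,1.2],0.08,-1],[[0.01,0.07,1.84],0.08,-1],[[0.01,0.07,1.84],0.08,-1],[[0.01,0.07,1.84],0.08,-1]]'
python3 -c "
from h import *; go([*G,.067],GY)"
python3 -m jog '[[[0,0,0],0,0.4],[[0,0,0],0,0.6],[[0,0,0],0,0.7],[[0,0,0],0,0.8],[[0,0,0],0,1]]' 40
python3 -m jog '[[[0,0,0],0,1],[[0,0,0],0,1],[[0,0,0],0,1],[[0,0,0],0,1],[[0,0,0],0,1]]'
python3 -c "
from h import *; go([*G,.067],GY)"
```

```text
clock: 2.12
ee_pos: [0.4747, 0.2042, 0.0672]
tcp_rot: [-180.0, -0.0, -5.3]
wrist_force: [1.1, 0.9, 0.5]
width: 1.0
clock 2.12 pos [0.4747 0.2042 0.0672] rot [-1.7999e+02 -2.0000e-02 -5.3300e+00] rows: [-0.01  -0.001  0.004] -0.006 w 1.0 F [1.1 0.9 0.5]
clock: 2.53
ee_pos: [0.4748, 0.2038, 0.0665]
tcp_rot: [-180.0, -0.1, -5.4]
wrist_force: [0.0, 0.1, -0.3]
width: 0.296
clock: 2.95
ee_pos: [0.4746, 0.2037, 0.0661]
tcp_rot: [-180.0, -0.0, -5.4]
wrist_force: [-0.7, 1.4, 4.8]
width: 0.109
clock 2.95 pos [0.4746 0.2037 0.0661] rot [-1.7999e+02 -3.0000e-02 -5.3800e+00] rows: [-0.009 -0.014 -0.022] -0.015 w 0.109 F [-0.7  1.4  4.8]
```

```bash

python3 -m jog '[[[0,0,-0.2],0,1],[[0,0,-0.4],0,1],[[0,0,-0.6],0,1],[[0,0,-0.8],0,1],[[0,0,-1],0,1]]' 50
python3 -m jog '[[[0,0,-1],0,1],[[0,0,-2],0,1],[[0,0,-3],0,1],[[0,0,-4.4],0,1],[[0,0,-4.4],0,1]]'
python3 - <<'E'
from h import *; go([*S,.28],SY)
for n in("top","side"):
    p,d=arm.snapshot(n); cv2.imwrite(f"pics/{n}2.png",cv2.resize(p[0:260,60:320],None,fx=2.2,fy=2.2)[:,:,::-1])
go([*S,.28],SY)
E
```

```text
clock: 3.37
ee_pos: [0.4743, 0.2037, 0.1067]
tcp_rot: [-180.0, -0.0, -5.4]
wrist_force: [1.0, -0.3, -1.1]
width: 0.112
clock: 3.78
ee_pos: [0.4766, 0.2042, 0.2898]
tcp_rot: [-179.8, -0.6, -5.4]
wrist_force: [-0.1, -1.0, -0.1]
width: 0.109
clock 3.78 pos [0.4766 0.2042 0.2898] rot [-179.83   -0.62   -5.36] rows: [ 1.034 11.476  0.221] -4.653 w 0.109 F [-0.1 -1.  -0.1]
clock 3.88 pos [0.4764 0.2041 0.287 ] rot [-179.86   -0.51   -5.37] rows: [ 1.043 11.473  0.157] -4.654 w 0.107 F [ 0.5  0.4 -1.2]
```

View pics/side2.png

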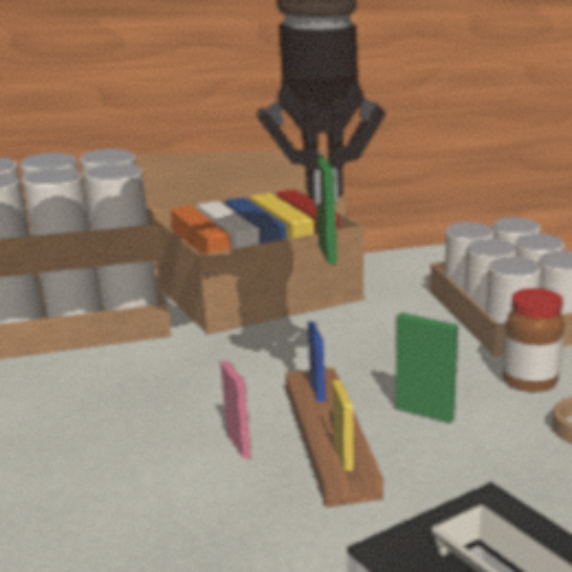

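The green tablet (328,210) is held upright in the pads. Blue (317,360) and yellow (343,425) are still standing in the rack.

```bash

python3 -m jog '[[[0.1,0.6,0],-1,1],[[0.2,1.4,0],-2,1],[[0.3,2.2,0],-3,1],[[0.4,3.0,0],-4,1],[[0.4,3.8,0],-4.65,1]]'
python3 -c "
from h import *; go([*S,.28],SY)"
```

```text
clock: 4.3
ee_pos: [0.475, 0.0496, 0.2801]
tcp_rot: [-179.9, 0.1, 18.1]
wrist_force: [1.0, -0.4, -0.2]
width: 0.111
clock 4.3 pos [0.475  0.0496 0.2801] rot [-1.7993e+02  1.4000e-01  1.8130e+01] rows: [-2.384e+00  7.276e+00 -1.000e-03] 0.047 w 0.111 F [ 1.  -0.4 -0.2]
```

```bash

python3 -m jog '[[[-0.3,0.9,0],0,1],[[-0.6,1.8,0],0,1],[[-0.9,2.7,0],0,1],[[-1.2,3.6,0],0,1],[[-1.5,4.5,0],0,1]]'
python3 -m jog '[[[-0.3,0.9,0],0,1],[[-0.6,1.8,0],0,1],[[-0.88,2.7,0],0,1],[[-0.88,2.77,0],0,1],[[-0.88,2.77,0],0,1]]'
python3 - <<'E'
from h import *
arm.snapshot("top");arm.snapshot("top"); go([*S,.24],SY)
for n in("top","side"):
    p,d=arm.snapshot(n); np.savez(n+"3.npz",p=p,d=d); m=hsvmask(p,*COL["green"])
    c=p[130:260,280:450] if n=="top" else p[100:370,190:390]
    P=cloud(n,d,m); k=(P[:,1]<-.1)&(P[:,0]>.35)&(P[:,0]<.6)&(P[:,2]>.12); P=P[k]
    print(n,len(P), len(P) and (P.min(0).round(4),P.max(0).round(4)))
    if n=="side" and len(P):
        for lo in np.arange(.2,.34,.02):
            q=P[(P[:,2]>lo)&(P[:,2]<lo+.02)]; 
            if len(q)>8: print(lo.round(2),len(q),q.mean(0).round(4))
    cv2.imwrite(f"pics/{n}3.png",cv2.resize(c,None,fx=2.2 if n=="side" else 4,fy=2.2 if n=="side" else 4)[:,:,::-1])
E
```

```text
clock: 4.72
ee_pos: [0.4729, -0.1402, 0.2802]
tcp_rot: [-179.9, 0.1, 17.9]
wrist_force: [0.7, 0.0, -1.1]
width: 0.111
clock: 5.13
ee_pos: [0.4736, -0.2563, 0.2798]
tcp_rot: [-179.8, 0.1, 17.7]
wrist_force: [-0.0, 0.7, -0.6]
width: 0.107
clock 5.23 pos [ 0.4742 -0.2541  0.2805] rot [-1.7984e+02  6.0000e-02  1.7880e+01] rows: [1.000e-03 7.200e-02 1.011e+00] -0.004 w 0.11 F [-0.1  1.1 -0.9]
top 21 (array([ 0.4609, -0.2252,  0.2268]), array([ 0.4677, -0.2227,  0.2714]))
side 762 (array([ 0.4161, -0.2853,  0.2267]), array([ 0.4866, -0.231 ,  0.3595]))
0.22 112 [ 0.4716 -0.2624  0.2337]
0.24 171 [ 0.472  -0.2641  0.2499]
0.26 156 [ 0.474  -0.2694  0.2694]
0.28 120 [ 0.4767 -0.2763  0.2901]
0.3 126 [ 0.4767 -0.2765  0.3101]
0.32 73 [ 0.4777 -0.2726  0.3227]
```

View pics/side3.png

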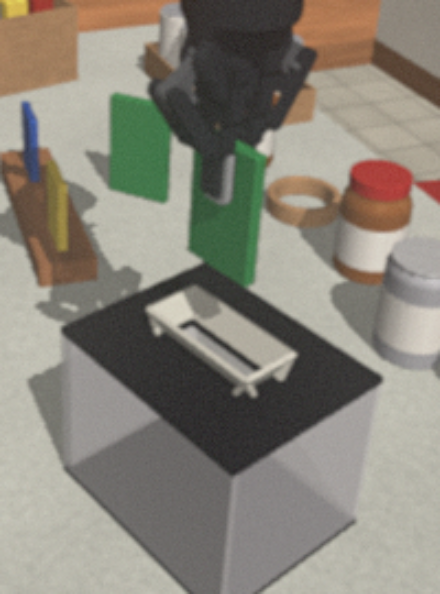

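View pics/top3.png

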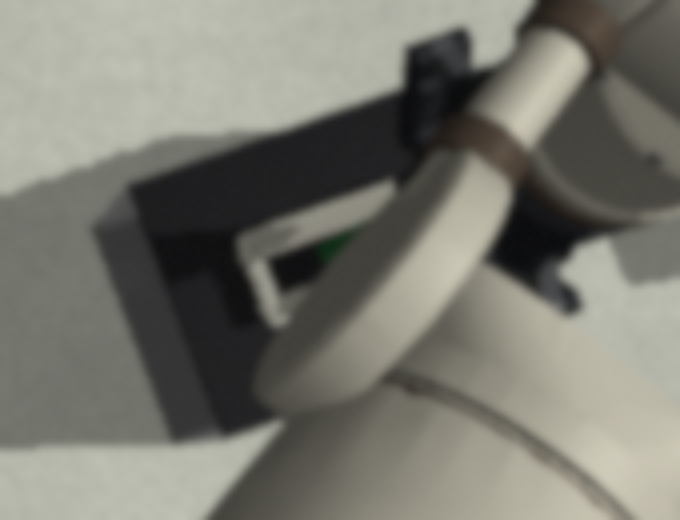

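The tablet is held upright over the lip, with its lower edge at crop rows 245-280 and the slot below it at (215,340). The top view shows green inside the mouth outline at (335,245). Next I check the tablet's lateral position and tilt against the slot.

```bash
python3 - <<'E'
from h import *
f=np.load("side3.npz");p,d=f["p"],f["d"]
P=cloud("side",d,hsvmask(p,*COL["green"])); P=P[(P[:,1]<-.15)&(P[:,0]>.44)&(P[:,0]<.52)&(P[:,2]>.2)]
a=np.deg2rad(SY); ux=np.r_[np.cos(a),np.sin(a)]; uy=np.r_[-ux[1],ux[0]]
K,R,t=cam("side"); print("cam",-R.T@t)
q=np.c_[(P[:,:2]-S)@ux,(P[:,:2]-S)@uy,P[:,2]]
k=np.abs(q[:,0]-np.median(q[:,0]))<.006; q=q[k]
A=np.c_[q[:,1],q[:,2]-.25,np.ones(len(q))]; print("xface = a*y+b*(z-.25)+c",np.linalg.lstsq(A,q[:,0],rcond=None)[0].round(4),len(q),"std",q[:,0].std())
for lo in np.arange(.22,.32,.02):
    w=q[(q[:,2]>lo)&(q[:,2]<lo+.02)]; print(lo.round(2),w[:,1].min().round(4),w[:,1].max().round(4))
print("z",q[:,2].min(),q[:,2].max())
E
```

```text
cam [ 0.20127316 -0.77106904  0.6094443 ]
xface = a*y+b*(z-.25)+c [-0.0446  0.0013 -0.0055] 715 std 0.0018286599428040543
0.22 -0.0279 0.0278
0.24 -0.0279 0.0272
0.26 -0.0276 0.0275
0.28 -0.0279 0.0285
0.3 -0.0279 0.0282
z 0.22668279236528466 0.32425213883037907
```

```bash

python3 -m jog '[[[0,0,0.4],0,1],[[0,0,0.8],0,1],[[0,0,1.1],0,1],[[0,0,1.3],0,1],[[0,0,1.3],0,1]]'
python3 -m jog '[[[0,0,0.3],0,1],[[0,0,0.6],0,1],[[0,0,0.9],0,1],[[0,0,1.2],0,1],[[0,0,1.2],0,1]]'
python3 - <<'E'
from h import *
arm.snapshot("top");arm.snapshot("top");go([*S,.178],SY)
p,d=arm.snapshot("side"); cv2.imwrite("pics/side4.png",cv2.resize(p[100:370,190:390],None,fx=2.2,fy=2.2)[:,:,::-1])
E
```

```text
clock: 5.75
ee_pos: [0.4738, -0.2536, 0.2275]
tcp_rot: [-179.8, 0.1, 17.9]
wrist_force: [0.0, 0.6, -0.8]
width: 0.11
clock: 6.17
ee_pos: [0.4731, -0.2539, 0.178]
tcp_rot: [-179.7, 0.2, 17.9]
wrist_force: [0.4, -0.0, -0.9]
width: 0.11
clock 6.27 pos [ 0.4743 -0.2549  0.1809] rot [-1.7992e+02  5.0000e-02  1.7870e+01] rows: [0.004 0.049 0.071] -0.006 w 0.11 F [-0.5  0.1 -0.3]
```

View pics/side4.png

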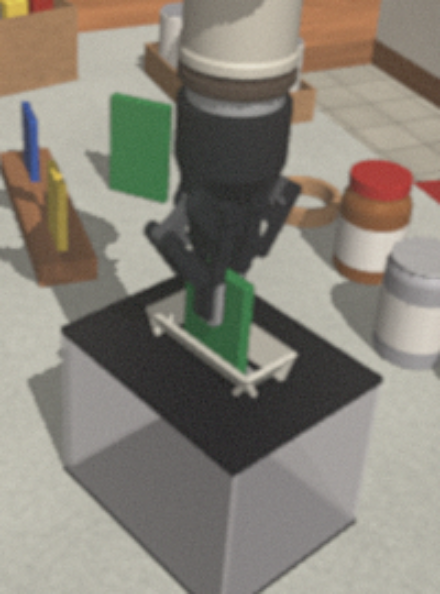

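The tablet is in the slot, its lower edge about 28 mm below the lid top and hidden by the lid and lip at crop (220,350). Contact force is near zero and it is still gripped. Now I release it.

```bash

python3 -m jog '[[[0,0,0],0,0.6],[[0,0,0],0,0.2],[[0,0,0],0,-1],[[0,0,0],0,-1],[[0,0,0],0,-1]]'
python3 -m jog '[[[0,0,0],0,-1],[[0,0,0],0,-1],[[0,0,-1],0,-1],[[0,0,-2],0,-1],[[0,0,-3],0,-1]]'
python3 - <<'E'
from h import *
for i in range(6): arm.snapshot("top")
p,d=arm.snapshot("side"); cv2.imwrite("pics/side5.png",cv2.resize(p[100:370,150:390],None,fx=2.2,fy=2.2)[:,:,::-1])
p,d=arm.snapshot("top"); cv2.imwrite("pics/top5.png",cv2.resize(p[120:260,80:450],None,fx=2.1,fy=2.1)[:,:,::-1])
go([*S,.3],SY)
E
```

```text
clock: 6.73
ee_pos: [0.4748, -0.2553, 0.1821]
tcp_rot: [180.0, -0.0, 17.9]
wrist_force: [-0.7, -0.3, -0.0]
width: 0.76
clock: 7.15
ee_pos: [0.4741, -0.2547, 0.3026]
tcp_rot: [-179.9, 0.1, 17.9]
wrist_force: [1.0, -0.9, 0.5]
width: 1.001
clock 7.55 pos [ 0.4739 -0.2545  0.2996] rot [-1.7981e+02  1.1000e-01  1.7870e+01] rows: [ 0.008  0.06  -0.01 ] -0.005 w 0.998 F [-0.1  0.8  0.4]
```

View pics/side5.png

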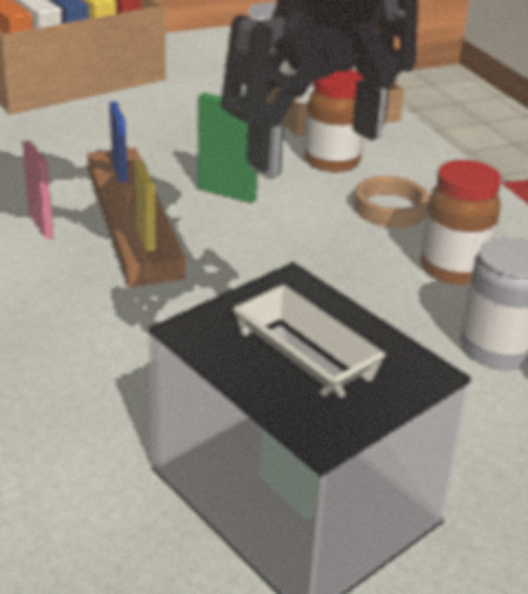

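The tablet shows through the clear wall at (290,475), below the lid, and the slot is empty. Blue (118,140) and yellow (145,205) are standing. I let it settle, recheck that nothing moved, and hand in.

```bash
python3 -m jog '[[[0,0,-0.5],0,-1],[[0,0,-0.5],0,-1],[[0,0,-0.5],0,-1],[[0,0,-0.5],0,-1],[[0,0,-0.5],0,-1]]'
python3 - <<'E'
from h import *
for i in range(10): arm.snapshot("top")
p,d=arm.snapshot("side"); cv2.imwrite("pics/side6.png",cv2.resize(p[100:370,150:390],None,fx=2.2,fy=2.2)[:,:,::-1])
p,d=arm.snapshot("top"); r=np.zeros(d.shape,bool); r[180:225,100:230]=1
for c,(lo,hi) in COL.items():
    P=cloud("top",d,hsvmask(p,lo,hi)&r); T=P[np.abs(P[:,2]-.108)<.006]; print(c,len(T),T.mean(0).round(4) if len(T) else "")
E
```

```text
clock: 7.97
ee_pos: [0.4743, -0.2548, 0.3204]
tcp_rot: [-179.9, 0.1, 17.9]
wrist_force: [0.6, -0.1, 0.2]
width: 1.003
blue 111 [0.4821 0.2816 0.1087]
green 0 
yellow 85 [0.4679 0.1244 0.1091]
```

View pics/side6.png

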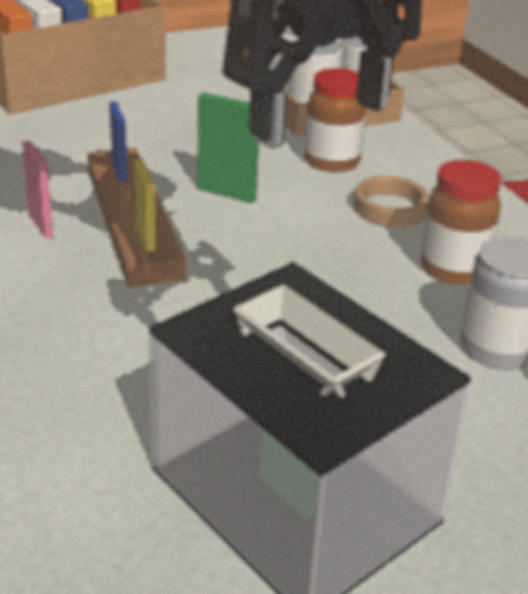

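Nothing has changed: the green tablet rests still inside the box at (290,475), and the other two are unmoved.

```bash
python3 -c "
from plant import arm; print(arm.close_job())"
```

```text
the job is handed in; nothing more can be done
None
```

The green tablet is in the returns box, and I handed the job in after about 8.6 s of robot time. I pulled it straight up out of the rack and held it while its lower edge went about 28 mm below the top of the lid. Then I opened the gripper so it dropped through the slot.

- **Green tablet:** the last two side pictures, about 1 s apart, show it at rest inside the clear box in the same place, with the slot empty. It stands upright rather than lying flat, but is wholly below the lid.
- **Blue and yellow tablets:** both still stand in the rack, within 1 mm of their first measured positions.
- **Forces and robot:** wrist force readings stayed below about 5 N. The open gripper was clear above the box at hand-in.

The one disagreement was about 2 mm along the slot between the measured tool position and my target. The pictures showed the tablet itself centred over the slot, so I left it uncorrected. No check failed.

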